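# Load the last insert into the packing case and close it with its cover

## Task

Finish packing the white case: take the green-edged black insert from the leaning stand and stand it on edge, green edge up, fully down in the case's one empty slot. Then set the loose white cover squarely on the case so it is seated level all round on the rim. Drop neither of them, and leave the two inserts already in the case where they are.

Things in the scene. Friction and masses are not known exactly. Their poses are not given: they have to be found in the camera images.
- insert: Black insert panel with steel bits let into it, 10 mm thick (x), 110 wide (y), 90 high (z), about 90 g. Origin: middle of its bottom edge, z towards its top edge. Top 8 mm green. Starts on the stand, leaning 22 degrees from upright, top towards the robot (stand's -x), +x face up, y level.
- stand: Fixed aluminium stand, base 130 x 112 mm, origin centre of underside. The insert's bottom edge is on a ledge at (30, 0, 45) mm, behind a 10 mm high lip on its upper side. Two rails carry its lower face up to 72 mm from the bottom edge; the 76 mm gap between them is open for a finger under the insert. Draw the insert out along its own z.
- case: Fixed white open box, outside 212 (x) x 124 (y) x 104 mm high, walls and floor 4 mm. Origin: centre of underside; rim at z = 104. Three slots for inserts at x = -56, 0, +56 mm. Inserts stand on the floor (z = 4), thickness along the case's x, either face forward, tops 10 mm below the rim. 46 mm free between neighbours, 41 mm to the end walls: open the fingers only partly inside.
- free_slot (a point): Floor centre of the empty slot (any of the three), 4 mm above the case's underside, axes as the case's; a thin green strip 13 x 80 mm lies there. The insert's origin belongs here. The slot is 15 mm wide (x) between ribs 14 mm deep on both long walls, 116 mm apart (y). Rib tops are pointed, 84 mm above the underside, lead-in 4 mm each side.
- cover: Loose white cover, 231 (x) x 143 (y) mm, about 220 g, right way up on the bench. Origin: centre of the flat underside that sits on the rim (104 mm above the case's origin), x along the case's x, either way round. Panel 4 mm thick; flared skirt 12 mm deep below, 2.5 mm clear of the case walls at its top, 6 mm at its foot. Green handle block 14 (x) x 60 (y) mm, 4 to 38 mm above origin.
- insert_b: Black insert panel with steel bits let into it, 10 mm thick (x), 110 wide (y), 90 high (z), about 90 g. Origin: middle of its bottom edge, z towards its top edge. Grey top edge. Already stands loose in one of the case's slots; to be left there.
- insert_c: Black insert panel with steel bits let into it, 10 mm thick (x), 110 wide (y), 90 high (z), about 90 g. Origin: middle of its bottom edge, z towards its top edge. Grey top edge. Already stands loose in another of the case's slots; to be left there.
Not all that is in view belongs to the job. Leave any red look-alike of the insert alone.

How it is judged:
By the outcome, as a careful person would: the job done as asked, in the order asked, and still so for the second after the job is handed in, with the robot touching nothing.
It also fails if it takes over 54 s, if anything falls off the work surface, if the arm or the gripper's body presses on something with over 40 N, if the wrist force passes 120 N, or if a joint passes its speed limit or range.

## Robot

A 7-joint arm with a two-finger parallel gripper is mounted at the origin on the work surface. World frame = base frame: x ahead of the robot, y to its left, z up, the work surface at z = 0. Lengths are in m, angles in rad, forces in N, time in s.
With the tool pointing down it reaches from about 0.425 to 0.875 m from the base axis. Payload 4.7 kg.
Tool frame: the origin (TCP) lies between the finger pads; the fingertips stand 22 mm ahead of it and the grasp point (between the pads) lies 3 mm ahead of it (arm.finger_overhang is the distance from the TCP to the fingertips, in m); z points along the fingers, x is the direction in which the jaws open and shut, and the axes are right-handed (so a half turn about z gives the same grasp; the last joint's range is limited). The gripper opens to 87 mm and grips with 3 to 60 N. Pads are 19 mm wide; open, the fingers measure 117 mm over their backs; the gripper's body (75 mm by 190 mm) begins 51 mm behind the grasp point.
Start: joints at [1.244, 0.321, -0.07, 1.45, 0.023, 1.371, -0.057], TCP at [0.217, -0.613, 0.245] pointing down, gripper open.
Joint ranges: [-2.86, 2.86], [-0.3, 2.09], [-1.38, 1.24], [0.06, 2.45], [-1.56, 4.7], [0.09, 2.05], [-2.69, 2.69]. Speed limits (rad/s): [2.57, 2.57, 3.14, 3.14, 3.14, 3.14, 3.14].

## Interface

Orientations are given as a 3x3 rotation matrix whose columns are the frame's x, y, z axes.
In Python, from bench import arm gives the robot as it stands.
- The arm moves only by the tool servo_tool, never from a script. Its argument "commands" is a list of rows, each an object of numbers: "dx", "dy", "dz": the shift along the world's x, y, z in m; "roll": the turn about the world's z in rad; "fingers": the finger opening in m, from 0 to 0.087. A call has 1 to 10 rows; each row shifts and turns the commanded pose from where the row before left it; what a row does not reach is not made up. A row lasts 1/10 s, in which the tool goes at most 50 mm and 8.59 degrees, less where a joint would pass 70% of its speed; a pose out of reach is approached as far as the arm can. A call is refused whole if a number of a shift passes 0.05 or a number of a turn 0.15, either way. A call with a gripper value outside its range is refused whole. The fingers move at their own pace and stop on an object; "squeeze" is the grip in N (left out, the last holds). Time passes only in rows, so rows that do not move let the fingers close. It gives the time, the measured TCP pose, the force and the opening at its end, in the units of the state.
- arm.state(): the state, without advancing time (a new reading comes with each control period).
- arm.get_image(name): name is "scene" or "top" or "wrist"; returns a dict with "color" (384x512x3 uint8, red, green, blue), "depth" (384x512 float32, m along the optical axis (not along the pixel's ray), 0 where there is no reading), "mtx" (3x3 intrinsics, pixels), "k1" (the pictures are not rectified: a ray, as slopes to the right and down, at radius r is drawn at 1 + k1 r^2 times it, then the intrinsics apply), "rvec" (rotation vector, rad) and "tvec" (3), from world to camera coordinates, as OpenCV has them. Camera axes: x right, y down, z forward; pixel columns grow to the right and rows downward; lengths in m; the calibration is good to about 2 mm. A picture is of the moment at which its call begins.
- arm.sign_off(): hands the job in, once; it reports no verdict.
The state is a dict: "clock": time; "joint_pos": joint angles; "joint_velocities": joint speeds; "effort": joint torques, N m; "eef_pos": TCP position; "tool_rot": TCP orientation; "contact_force": force on the tool from outside, world axes, zero at the start; "wrist_torque": the same for the moment, N m; "opening": finger opening in m.
Only numpy, scipy, OpenCV 4.12 (cv2) and the standard library are available. Lean on these libraries where they do the work, as an engineer would, in place of code of your own. Each camera call takes 0.05 s, during which the arm holds its last target. There are 200 camera calls.

## Working session

There is one attempt and no reset: what is moved stays moved. The work goes in short steps, Python scripts to look and compute and a tool call to move; the robot and the scene stay as the last step left them, time stands still between calls to the robot, and variables do not carry over. Pictures are saved under pics/ and viewed, about 8 in all and at most 12, crops included, and the job is handed in when it is done.

Besides the shell and the picture viewer there is one more tool, called after ">>>" by a JSON object that holds its "api" and its "payload". servo_tool: Moves the arm, as the interface text tells. Its arguments: {"type":"object","properties":{"commands":{"type":"array","items":{"type":"object","properties":{"dx":{"type":"number"},"dy":{"type":"number"},"dz":{"type":"number"},"roll":{"type":"number"},"fingers":{"type":"number"}}}},"squeeze":{"type":"number"}},"required":["commands"]}

```bash
mkdir -p pics; ls; cat > h.py <<'E'
import numpy as np, cv2
from bench import arm
def grab(n):
    d=arm.get_image(n); R=cv2.Rodrigues(np.array(d['rvec'],float))[0]; t=np.array(d['tvec'],float).ravel()
    d['R']=R; d['t']=t; d['c']=-R.T@t; return d
def rays(d,uv):
    uv=np.asarray(uv,float).reshape(-1,2); K=np.array(d['mtx']); k=d['k1']
    q=np.c_[(uv[:,0]-K[0,2])/K[0,0],(uv[:,1]-K[1,2])/K[1,1]]; p=q.copy()
    for _ in range(20): p=q/(1+k*(p**2).sum(1,keepdims=True))
    return np.c_[p,np.ones(len(p))]
def onz(d,uv,z):
    r=rays(d,uv)@d['R']; s=(z-d['c'][2])/r[:,2]; return d['c']+r*s[:,None]
def cloud(d):
    h,w=d['depth'].shape; v,u=np.mgrid[:h,:w]; r=rays(d,np.c_[u.ravel(),v.ravel()])
    return ((r*d['depth'].reshape(-1,1)-d['t'])@d['R']).reshape(h,w,3)
def save(d,f,s=1):
    cv2.imwrite('pics/'+f,cv2.resize(d['color'][:,:,::-1],None,fx=s,fy=s))
E
python3 - <<'E'
from h import *
print(arm.state())
for n in('scene','top'):
    d=grab(n); save(d,n+'0.png',1.5); print(n,d['c'],d['mtx'],d['k1'],(d['depth']>0).mean(),d['R'])
    np.savez('/tmp/'+n,color=d['color'],depth=d['depth'])
E
```

```text
pics
{'clock': 0.0, 'joint_pos': array([ 1.24412845,  0.32179969, -0.07009733,  1.45169183,  0.02258955,
        1.37079828, -0.05689883]), 'joint_velocities': array([-8.86351978e-04, -3.15061238e-04,  2.66163191e-04,  9.09667482e-04,
       -7.73621397e-05, -9.12874287e-04,  1.42485470e-03]), 'effort': array([ 3.95849736e-05, -4.91287601e+01, -4.03924529e-01, -3.12528133e+01,
       -6.39450434e-02,  4.38096269e-02,  1.91352478e-04]), 'eef_pos': array([ 0.21702819, -0.61214515,  0.24346826]), 'tool_rot': array([[ 3.34249790e-01, -9.42484250e-01, -7.18444110e-04],
       [-9.42482592e-01, -3.34250551e-01,  1.76975878e-03],
       [-1.90811012e-03,  8.55795657e-05, -9.99998176e-01]]), 'contact_force': array([-0.25288983, -0.04650094, -1.01798004]), 'wrist_torque': array([ 0.0037537 , -0.00849633, -0.0276543 ]), 'opening': 0.08718497073596494}
scene [ 1.0752418  -0.71538422  1.15450959] [[459.46401593   0.         248.19039701]
 [  0.         459.46401593 192.38339831]
 [  0.           0.           1.        ]] 0.05652334985721053 0.9958394368489584 [[ 0.71658836  0.69739111  0.01211441]
 [ 0.5461406  -0.55020156 -0.63167134]
 [-0.43385661  0.45926451 -0.77514163]]
top [ 0.37281471 -0.07588733  1.23707553] [[499.10454729   0.         254.74598425]
 [  0.         499.10454729 191.37384662]
 [  0.           0.           1.        ]] -0.0645967217140893 0.9959767659505209 [[ 1.68614791e-02 -9.99857567e-01  7.31601500e-04]
 [-9.94294032e-01 -1.68447311e-02 -1.05335815e-01]
 [ 1.05333136e-01  1.04869064e-03 -9.94436439e-01]]
```

View pics/top0.png

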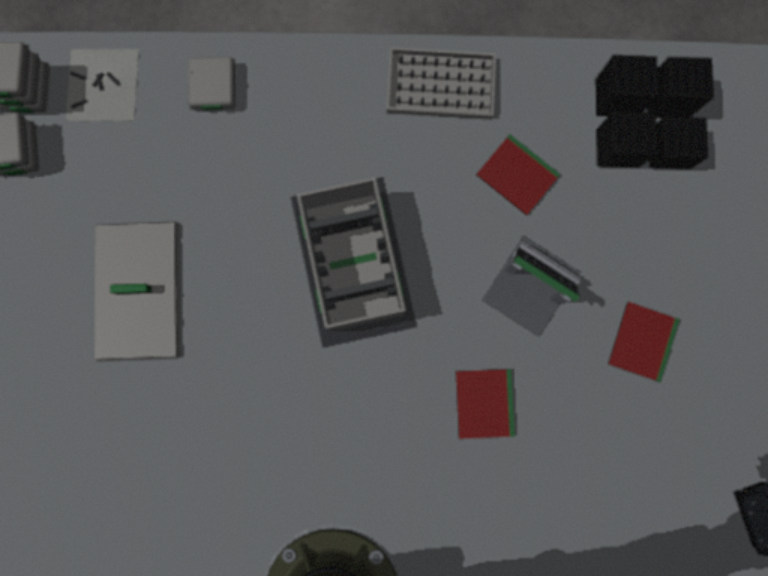

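View pics/scene0.png

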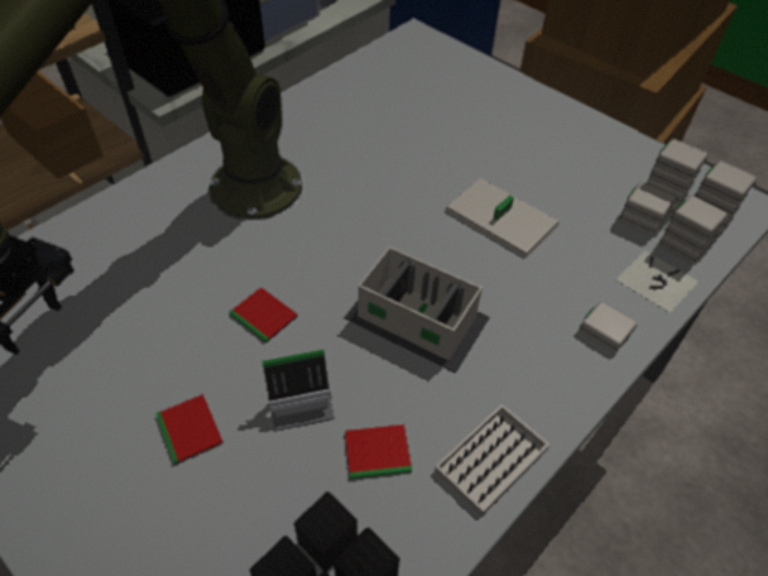

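Top view: case at about (352,255) with the green strip in its middle slot (352,261). Insert on the stand has its green edge from (515,258) to (578,298), and the cover is at (137,290). The red panels are decoys. Next I measure from depth and colour.

```bash
cat > m.py <<'E'
from h import *
import sys
def rect(P):
    c,s,a=cv2.minAreaRect((P[:,:2]*1000).astype(np.float32)); return np.round(c,1),np.round(s,1),round(a,2)
def box(C,x0,x1,y0,y1,z0,z1): return (C[...,0]>x0)&(C[...,0]<x1)&(C[...,1]>y0)&(C[...,1]<y1)&(C[...,2]>z0)&(C[...,2]<z1)
E
python3 - <<'E'
from m import *
for n in('top','scene'):
    d=grab(n); C=cloud(d); H=cv2.cvtColor(d['color'],cv2.COLOR_RGB2HSV)
    g=(H[...,0]>45)&(H[...,0]<80)&(H[...,1]>120)&(H[...,2]>50)
    b=cv2.connectedComponentsWithStats(g.astype(np.uint8))
    for i in range(1,b[0]):
        m=b[1]==i
        if m.sum()>25:
            P=C[m]; print(n,'green',b[3][i].round(1),m.sum(),P.mean(0).round(4),'z',np.percentile(P[:,2],[5,50,95]).round(4),rect(P))
    if n=='top':
        cx=onz(d,[[352/1.5,255/1.5]],.104)[0]; cv=onz(d,[[137/1.5,290/1.5]],.016)[0]; print(cx,cv)
    P=C[box(C,cx[0]-.15,cx[0]+.15,cx[1]-.15,cx[1]+.15,.098,.112)]; print('rim',len(P),rect(P),np.median(P[:,2]))
    P=C[box(C,cv[0]-.15,cv[0]+.15,cv[1]-.15,cv[1]+.15,.012,.022)]; print('cover',len(P),rect(P),np.median(P[:,2]))
E
```

```text
top green [242.3 171.9] 34 [ 0.5516 -0.0427  0.0042] z [0.0006 0.0042 0.0076] (array([552. , -43.1]), array([ 6.4, 33.8]), 12.74)
top green [364.1 185.2] 132 [ 0.5083 -0.3198  0.1281] z [0.1249 0.1279 0.1318] (array([ 509. , -319.9]), array([106.8,   8.6]), 58.44)
top green [ 86.1 192. ] 98 [0.4904 0.3322 0.0483] z [0.0445 0.0481 0.0522] (array([490.4, 333.7]), array([10.7, 58.6]), 0.96)
[ 0.54134656 -0.02781047  0.104     ] [0.49042227 0.3298675  0.016     ]
rim 554 (array([547.3, -23.7]), array([213.1, 124.2]), 13.43) 0.10300919885760787
cover 4036 (array([491. , 334.2]), array([226. , 137.4]), 3.23) 0.014993723752136038
scene green [336.  135.7] 44 [0.4956 0.3337 0.0495] z [0.0453 0.0489 0.054 ] (array([496.6, 335. ]), array([13.5, 56.1]), 3.49)
scene green [165.4 216.8] 76 [ 0.3209 -0.2849  0.009 ] z [0.0034 0.0093 0.0134] (array([ 320.9, -283.8]), array([114.5,  10.9]), 3.68)
scene green [194.7 238.4] 111 [ 0.5105 -0.3207  0.1292] z [0.1255 0.129  0.1329] (array([ 510.3, -319.2]), array([102.8,  13. ]), 57.72)
scene green [111.  291.9] 83 [ 0.4131 -0.5472  0.0101] z [0.0067 0.0102 0.0131] (array([ 412.1, -546.9]), array([  6. , 104.2]), 72.04)
scene green [252.6 314.5] 128 [ 0.735  -0.3291  0.0191] z [0.0043 0.0106 0.0145] (array([ 878.1, -528.4]), array([103. , 533.5]), 35.59)
rim 457 (array([549.6, -22.8]), array([213.4, 129.7]), 13.16) 0.10299361645126831
cover 1508 (array([495.3, 334.5]), array([225.6, 141.9]), 3.65) 0.015873452613060814
```

>>> {"api": "servo_tool", "payload": {"commands": [{"dx": 0.0294, "dy": 0.0292, "roll": 0.0674}, {"dx": 0.0294, "dy": 0.0292, "roll": 0.0674}, {"dx": 0.0294, "dy": 0.0292, "roll": 0.0674}, {"dx": 0.0294, "dy": 0.0292, "roll": 0.0674}, {"dx": 0.0294, "dy": 0.0292, "roll": 0.0674}, {"dx": 0.0294, "dy": 0.0292, "roll": 0.0674}, {"dx": 0.0294, "dy": 0.0292, "roll": 0.0674}, {"dx": 0.0294, "dy": 0.0292, "roll": 0.0674}, {"dx": 0.0294, "dy": 0.0292, "roll": 0.0674}, {"dx": 0.0294, "dy": 0.0292, "roll": 0.0674}]}}

```text
invalid input at $.commands[0]: expected keys dx, dy, dz, roll, fingers
```

>>> {"api": "servo_tool", "payload": {"commands": [{"fingers": 0.06}, {}, {}]}}

```text
invalid input at $.commands[0]: expected keys dx, dy, dz, roll, fingers
```

```bash
cat > g.py <<'E'
from m import *
def green(n,d=None):
    d=d or grab(n); C=cloud(d); H=cv2.cvtColor(d['color'],cv2.COLOR_RGB2HSV)
    g=(H[...,0]>45)&(H[...,0]<80)&(H[...,1]>120)&(H[...,2]>40)
    b=cv2.connectedComponentsWithStats(g.astype(np.uint8))
    for i in range(1,b[0]):
        m=b[1]==i
        if m.sum()>60:
            P=C[m]; P=P[abs(P[:,2]-np.median(P[:,2]))<.02]; print(n,'green',b[3][i].round(1),m.sum(),P.mean(0).round(4),'z',np.percentile(P[:,2],[5,50,95]).round(4),rect(P))
    return d,C
E
python3 - <<'E'
from g import *
s=arm.state();print(s['clock'],s['eef_pos'],s['tool_rot'],s['opening'])
d,C=green('wrist'); print(d['c'],d['R'],(d['depth']>0).mean()); save(d,'w1.png')
E
```

```text
0.2 [ 0.21713416 -0.61233468  0.24387715] [[ 3.34288971e-01 -9.42470515e-01 -4.60179576e-04]
 [-9.42469915e-01 -3.34289279e-01  1.06660863e-03]
 [-1.15908029e-03  7.71499030e-05 -9.99999325e-01]] 0.08662066203792566
wrist green [225.    6.1] 126 [ 0.3617 -0.5338  0.01  ] z [0.0076 0.0101 0.0118] (array([ 363.1, -533.9]), array([ 7.3, 16.8]), 71.12)
[ 0.28733545 -0.58924018  0.38426535] [[ 3.35240254e-01 -9.42132213e-01 -9.30246810e-04]
 [-9.06014003e-01 -3.22658720e-01  2.73916003e-01]
 [-2.58365242e-01 -9.09848535e-02 -9.61753169e-01]] 0.9957122802734375
```

View pics/w1.png

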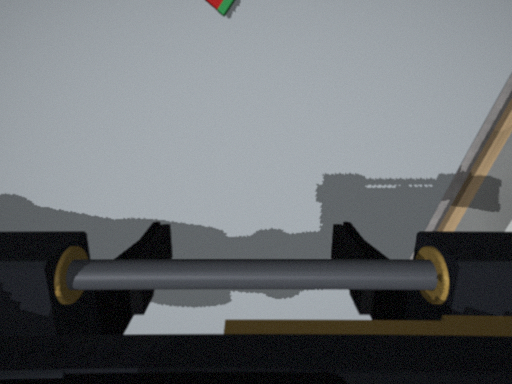

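The calls were refused because every row needs all five keys. The wrist view shows only the fingers and a red decoy. I'll resend the move with full rows.

>>> {"api": "servo_tool", "payload": {"commands": [{"dx": 0.0294, "dy": 0.0292, "dz": 0, "roll": 0.0674, "fingers": 0.087}, {"dx": 0.0294, "dy": 0.0292, "dz": 0, "roll": 0.0674, "fingers": 0.087}, {"dx": 0.0294, "dy": 0.0292, "dz": 0, "roll": 0.0674, "fingers": 0.087}, {"dx": 0.0294, "dy": 0.0292, "dz": 0, "roll": 0.0674, "fingers": 0.087}, {"dx": 0.0294, "dy": 0.0292, "dz": 0, "roll": 0.0674, "fingers": 0.06}, {"dx": 0.0294, "dy": 0.0292, "dz": 0, "roll": 0.0674, "fingers": 0.06}, {"dx": 0.0294, "dy": 0.0292, "dz": 0, "roll": 0.0674, "fingers": 0.06}, {"dx": 0.0294, "dy": 0.0292, "dz": 0, "roll": 0.0674, "fingers": 0.06}, {"dx": 0.0294, "dy": 0.0292, "dz": 0, "roll": 0.0674, "fingers": 0.06}, {"dx": 0.0294, "dy": 0.0292, "dz": 0, "roll": 0.0674, "fingers": 0.06}]}}

```text
clock: 1.25
eef_pos: [0.5122, -0.3194, 0.2447]
tool_rot: [[0.851, -0.526, 0.0], [-0.526, -0.851, -0.0], [0.0, 0.0, -1.0]]
contact_force: [0.2, -0.4, -0.4]
opening: 0.0606
```

>>> {"api": "servo_tool", "payload": {"commands": [{"dx": 0, "dy": 0, "dz": 0, "roll": 0, "fingers": 0.06}, {"dx": 0, "dy": 0, "dz": 0, "roll": 0, "fingers": 0.06}, {"dx": 0, "dy": 0, "dz": 0, "roll": 0, "fingers": 0.06}]}}

```text
clock: 1.55
eef_pos: [0.5102, -0.322, 0.2444]
tool_rot: [[0.848, -0.53, -0.001], [-0.53, -0.848, -0.001], [-0.0, 0.001, -1.0]]
contact_force: [0.9, -0.4, 0.2]
opening: 0.0603
```

```bash
python3 - <<'E'
from g import *
s=arm.state();print(s['clock'],s['eef_pos'],s['tool_rot'],s['opening'],s['contact_force'])
d,C=green('wrist'); print(d['c']); save(d,'w2.png')
E
```

```text
1.55 [ 0.51023071 -0.32197701  0.24435191] [[ 8.48249160e-01 -5.29596511e-01 -9.47906431e-04]
 [-5.29597193e-01 -8.48248953e-01 -7.26375217e-04]
 [-4.19374857e-04  1.11815575e-03 -9.99999287e-01]] 0.06025339610148453 [ 0.91494393 -0.35980451  0.20228586]
wrist green [429.8  52.6] 648 [ 0.7322 -0.3237  0.0105] z [0.0092 0.0104 0.0119] (array([ 730.1, -325.9]), array([106.8,   8.2]), 50.93)
wrist green [248.1 183.1] 1912 [ 0.5108 -0.3173  0.1286] z [0.1248 0.1289 0.1311] (array([ 508.9, -320.6]), array([109.4,  12.7]), 58.13)
wrist green [111.2 212.3] 364 [ 0.3335 -0.2854  0.0103] z [0.009  0.0104 0.0117] (array([ 331. , -285.4]), array([83.9,  7.1]), 3.53)
[ 0.54953277 -0.2600413   0.38467688]
```

View pics/w2.png

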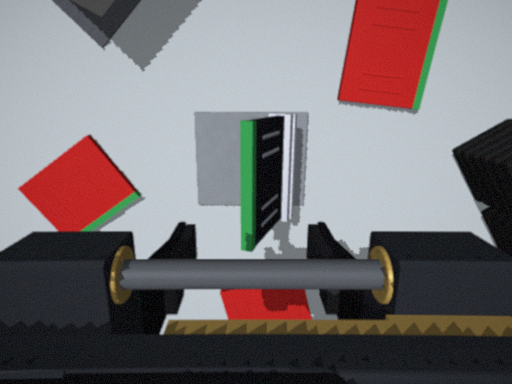

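Insert's green edge is at (248,183), parallel to and centred between the fingers, and depth puts its top at z ≈ 0.13. Going down to grip it lightly.

>>> {"api": "servo_tool", "payload": {"squeeze": 5, "commands": [{"dx": 0.001, "dy": 0, "dz": -0.03, "roll": 0, "fingers": 0.06}, {"dx": 0, "dy": 0, "dz": -0.03, "roll": 0, "fingers": 0.06}, {"dx": 0, "dy": 0, "dz": -0.03, "roll": 0, "fingers": 0.06}, {"dx": 0, "dy": 0, "dz": -0.015, "roll": 0, "fingers": 0.06}, {"dx": 0, "dy": 0, "dz": -0.009, "roll": 0, "fingers": 0.06}, {"dx": 0, "dy": 0, "dz": 0, "roll": 0, "fingers": 0.04}, {"dx": 0, "dy": 0, "dz": 0, "roll": 0, "fingers": 0.03}, {"dx": 0, "dy": 0, "dz": 0, "roll": 0, "fingers": 0.022}]}}

```text
clock: 2.4
eef_pos: [0.5132, -0.3212, 0.1323]
tool_rot: [[0.849, -0.528, 0.002], [-0.528, -0.849, -0.002], [0.003, 0.0, -1.0]]
contact_force: [1.0, -0.4, -0.5]
opening: 0.0436
```

>>> {"api": "servo_tool", "payload": {"commands": [{"dx": 0, "dy": 0, "dz": 0, "roll": 0, "fingers": 0.016}, {"dx": 0, "dy": 0, "dz": 0, "roll": 0, "fingers": 0.01}, {"dx": 0, "dy": 0, "dz": 0, "roll": 0, "fingers": 0.005}, {"dx": 0, "dy": 0, "dz": 0, "roll": 0, "fingers": 0.0}]}}

```text
clock: 2.8
eef_pos: [0.5125, -0.3207, 0.131]
tool_rot: [[0.849, -0.528, 0.001], [-0.528, -0.849, -0.001], [0.001, 0.0, -1.0]]
contact_force: [-0.1, 0.0, 1.6]
opening: 0.0176
```

>>> {"api": "servo_tool", "payload": {"squeeze": 8, "commands": [{"dx": 0, "dy": 0, "dz": 0, "roll": 0, "fingers": 0}, {"dx": -0.0016, "dy": 0.001, "dz": 0.0046, "roll": 0, "fingers": 0}, {"dx": -0.0016, "dy": 0.001, "dz": 0.0046, "roll": 0, "fingers": 0}, {"dx": -0.0016, "dy": 0.001, "dz": 0.0046, "roll": 0, "fingers": 0}, {"dx": 0, "dy": 0, "dz": 0, "roll": 0, "fingers": 0}, {"dx": 0, "dy": 0, "dz": 0, "roll": 0, "fingers": 0}]}}

```text
clock: 3.4
eef_pos: [0.5076, -0.3177, 0.1449]
tool_rot: [[0.849, -0.528, 0.001], [-0.528, -0.849, -0.001], [0.001, 0.0, -1.0]]
contact_force: [0.7, -1.2, 1.6]
opening: 0.0168
```

```bash
python3 - <<'E'
from g import *
print(arm.state()['eef_pos'])
d,C=green('wrist'); a=d['color'][:,:,::-1]
e=grab('scene'); b=e['color'][120:320,80:330,::-1]
b=cv2.resize(b,None,fx=1.92,fy=1.92,interpolation=cv2.INTER_CUBIC)[:384]
cv2.imwrite('pics/c3.png',cv2.resize(np.hstack([a[:,130:400],b]),None,fx=1.05,fy=1.05))
green('scene',e)
E
```

```text
[ 0.50756733 -0.31774072  0.14494822]
wrist green [495.6  65.7] 878 [ 0.7203 -0.3382  0.0105] z [0.0093 0.0105 0.0117] (array([ 721.7, -336.7]), array([80.6,  8.8]), 50.88)
wrist green [245.5 199.3] 3109 [ 0.5203 -0.2933  0.143 ] z [0.1388 0.1434 0.1455] (array([ 518.2, -295.3]), array([57.1, 14.2]), 57.59)
wrist green [ 83.6 242.1] 449 [ 0.3487 -0.2844  0.01  ] z [0.0068 0.0102 0.0114] (array([ 345.1, -285. ]), array([57.5,  7.9]), 3.52)
wrist green [245.3 303.5] 702 [ 0.4912 -0.3397  0.1431] z [0.1393 0.1433 0.1455] (array([ 492.4, -337.2]), array([30.9, 12.3]), 58.57)
scene green [497.2  28.3] 1438 [ 0.3325  2.3876 -0.5178] z [-0.5355 -0.5162 -0.5003] (array([ 333.9, 2385.9]), array([200.3,  68.5]), 4.0)
scene green [165.8 217.1] 79 [ 0.323  -0.2852  0.0098] z [0.0038 0.0102 0.014 ] (array([ 321.8, -284.5]), array([109.6,   8.7]), 3.69)
scene green [110.3 289.9] 67 [ 0.4069 -0.545   0.0101] z [0.006  0.0102 0.0131] (array([ 410.6, -546.4]), array([  5.7, 106.9]), 72.15)
scene green [252.6 314.5] 128 [ 0.732  -0.3266  0.0101] z [0.004  0.0104 0.0149] (array([ 733. , -325.1]), array([106. ,   9.4]), 50.86)
```

View pics/c3.png

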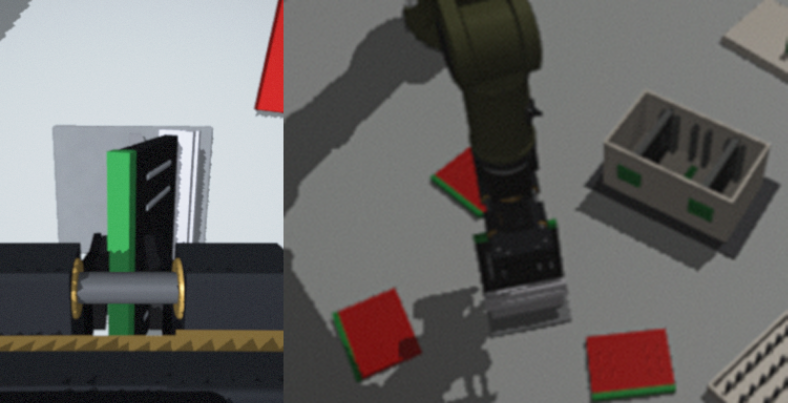

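The insert is gripped and about 14 mm out (green edge at (120,240) in the left half). Keep drawing it out along its own z.

>>> {"api": "servo_tool", "payload": {"squeeze": 10, "commands": [{"dx": -0.0025, "dy": 0.0016, "dz": 0.0074, "roll": 0, "fingers": 0}, {"dx": -0.0025, "dy": 0.0016, "dz": 0.0074, "roll": 0, "fingers": 0}, {"dx": -0.0025, "dy": 0.0016, "dz": 0.0074, "roll": 0, "fingers": 0}, {"dx": -0.0025, "dy": 0.0016, "dz": 0.0074, "roll": 0, "fingers": 0}, {"dx": -0.0025, "dy": 0.0016, "dz": 0.0074, "roll": 0, "fingers": 0}, {"dx": -0.0025, "dy": 0.0016, "dz": 0.0074, "roll": 0, "fingers": 0}, {"dx": -0.0025, "dy": 0.0016, "dz": 0.0074, "roll": 0, "fingers": 0}, {"dx": -0.0025, "dy": 0.0016, "dz": 0.0074, "roll": 0, "fingers": 0}, {"dx": 0, "dy": 0, "dz": 0.01, "roll": 0, "fingers": 0}, {"dx": 0, "dy": 0, "dz": 0.01, "roll": 0, "fingers": 0}]}}

```text
clock: 4.5
eef_pos: [0.487, -0.3045, 0.2242]
tool_rot: [[0.849, -0.528, -0.001], [-0.528, -0.849, 0.001], [-0.001, 0.0, -1.0]]
contact_force: [-0.0, -0.2, -0.6]
opening: 0.0098
```

>>> {"api": "servo_tool", "payload": {"squeeze": 30, "commands": [{"dx": 0, "dy": 0, "dz": 0.01, "roll": 0, "fingers": 0}, {"dx": 0, "dy": 0, "dz": 0.01, "roll": 0, "fingers": 0}, {"dx": 0, "dy": 0, "dz": 0.01, "roll": 0, "fingers": 0}, {"dx": 0, "dy": 0, "dz": 0.01, "roll": 0, "fingers": 0}, {"dx": 0, "dy": 0, "dz": 0.01, "roll": 0, "fingers": 0}]}}

```text
clock: 5.0
eef_pos: [0.4874, -0.3048, 0.2744]
tool_rot: [[0.849, -0.528, 0.0], [-0.528, -0.849, 0.0], [-0.0, -0.0, -1.0]]
contact_force: [0.9, -0.0, -2.2]
opening: 0.0098
```

Opening is now 9.8 mm, so the panel has swung flat into the pads. Next check its pose in the hand.

```bash
python3 - <<'E'
from g import *
s=arm.state(); T=s['eef_pos'];R=s['tool_rot'];print(T,s['contact_force'])
d=grab('wrist');C=cloud(d);H=cv2.cvtColor(d['color'],cv2.COLOR_RGB2HSV)
g=(H[...,0]>45)&(H[...,0]<80)&(H[...,1]>120)&(H[...,2]>40)&(abs(C[...,2]-T[2])<.06)
P=(C[g]-T)@R
print(len(P),P.min(0),P.max(0),np.median(P,0))
for lo,hi in((-.06,-.03),(-.03,0),(0,.03),(.03,.06)):
    q=P[(P[:,1]>lo)&(P[:,1]<hi)]
    if len(q): print(lo,len(q),np.percentile(q,[3,50,97],axis=0).round(4).tolist())
e=grab('scene'); 
a=d['color'][:,130:400,::-1]; b=cv2.resize(e['color'][80:280,80:330,::-1],None,fx=1.92,fy=1.92,interpolation=cv2.INTER_CUBIC)[:384]
cv2.imwrite('pics/c4.png',cv2.resize(np.hstack([a,b]),None,fx=1.05,fy=1.05))
E
```

```text
[ 0.48743676 -0.3048307   0.27439254] [ 0.89371247 -0.01173511 -2.16553431]
2971 [-0.00487496 -0.05561236  0.00616914] [0.00626782 0.04387313 0.04040574] [ 0.00046671 -0.01869535  0.01523931]
-0.06 1069 [[-0.004, -0.0551, 0.0153], [0.0004, -0.0434, 0.0168], [0.0053, -0.0309, 0.0187]]
-0.03 1113 [[-0.0041, -0.029, 0.0112], [0.0005, -0.0148, 0.015], [0.0051, -0.0009, 0.0166]]
0 404 [[-0.0037, 0.0003, 0.0081], [0.0007, 0.0059, 0.0136], [0.0052, 0.0296, 0.015]]
0.03 385 [[-0.0038, 0.0303, 0.0109], [0.0005, 0.0367, 0.0121], [0.0048, 0.0433, 0.0134]]
```

View pics/c4.png

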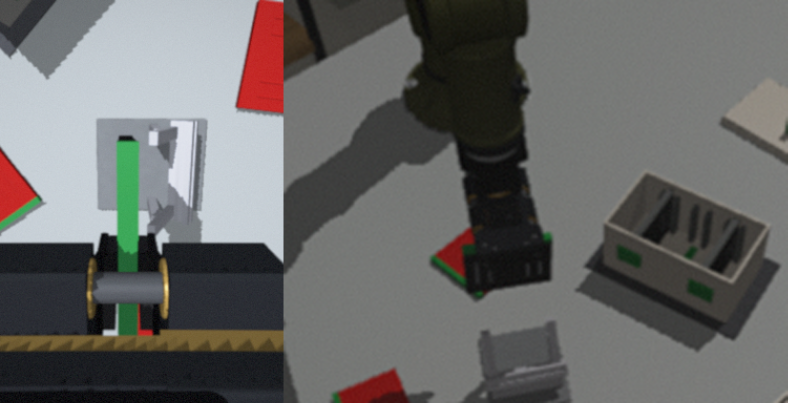

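Panel hangs upright between the pads, but it slid. Its top is about 14.5 mm past the TCP, so only 7.5 mm is gripped, and it's tilted 3.4° about the jaw axis. I'll square it on a free bit of bench and regrip deeper.

>>> {"api": "servo_tool", "payload": {"squeeze": 40, "commands": [{"dx": 0.0113, "dy": 0.0115, "dz": 0, "roll": 0.0789, "fingers": 0}, {"dx": 0.0113, "dy": 0.0115, "dz": 0, "roll": 0.0789, "fingers": 0}, {"dx": 0.0113, "dy": 0.0115, "dz": 0, "roll": 0.0789, "fingers": 0}, {"dx": 0.0113, "dy": 0.0115, "dz": 0, "roll": 0.0789, "fingers": 0}, {"dx": 0.0113, "dy": 0.0115, "dz": 0, "roll": 0.0789, "fingers": 0}, {"dx": 0.0113, "dy": 0.0115, "dz": 0, "roll": 0.0789, "fingers": 0}, {"dx": 0.0113, "dy": 0.0115, "dz": 0, "roll": 0.0789, "fingers": 0}, {"dx": 0.0113, "dy": 0.0115, "dz": 0, "roll": 0.0789, "fingers": 0}, {"dx": 0.0113, "dy": 0.0115, "dz": 0, "roll": 0.0789, "fingers": 0}, {"dx": 0.0113, "dy": 0.0115, "dz": 0, "roll": 0.0789, "fingers": 0}]}}

```text
clock: 6.1
eef_pos: [0.6006, -0.1894, 0.273]
tool_rot: [[0.972, 0.234, -0.001], [0.234, -0.972, 0.0], [-0.001, -0.001, -1.0]]
contact_force: [-0.4, -0.6, -1.9]
opening: 0.0095
```

>>> {"api": "servo_tool", "payload": {"commands": [{"dx": 0, "dy": 0, "dz": -0.03, "roll": 0, "fingers": 0}, {"dx": 0, "dy": 0, "dz": -0.03, "roll": 0, "fingers": 0}, {"dx": 0, "dy": 0, "dz": -0.03, "roll": 0, "fingers": 0}, {"dx": 0, "dy": 0, "dz": -0.03, "roll": 0, "fingers": 0}, {"dx": 0, "dy": 0, "dz": -0.02, "roll": 0, "fingers": 0}, {"dx": 0, "dy": 0, "dz": -0.015, "roll": 0, "fingers": 0}, {"dx": 0, "dy": 0, "dz": -0.005, "roll": 0, "fingers": 0}, {"dx": 0, "dy": 0, "dz": 0, "roll": 0, "fingers": 0}]}}

```text
clock: 6.9
eef_pos: [0.6003, -0.1898, 0.1132]
tool_rot: [[0.973, 0.231, -0.001], [0.231, -0.973, 0.0], [-0.001, -0.001, -1.0]]
contact_force: [0.9, 0.2, -0.8]
opening: 0.0089
```

>>> {"api": "servo_tool", "payload": {"squeeze": 6, "commands": [{"dx": 0, "dy": 0, "dz": -0.002, "roll": 0, "fingers": 0}, {"dx": 0, "dy": 0, "dz": -0.002, "roll": 0, "fingers": 0}, {"dx": 0, "dy": 0, "dz": -0.002, "roll": 0, "fingers": 0}, {"dx": 0, "dy": 0, "dz": -0.002, "roll": 0, "fingers": 0}, {"dx": 0, "dy": 0, "dz": -0.002, "roll": 0, "fingers": 0}, {"dx": 0, "dy": 0, "dz": 0, "roll": 0, "fingers": 0}]}}

```text
clock: 7.5
eef_pos: [0.6018, -0.1924, 0.1055]
tool_rot: [[0.973, 0.23, 0.004], [0.23, -0.973, -0.004], [0.003, 0.005, -1.0]]
contact_force: [0.4, -3.2, 5.1]
opening: 0.0099
```

>>> {"api": "servo_tool", "payload": {"squeeze": 3, "commands": [{"dx": 0, "dy": 0, "dz": -0.002, "roll": 0, "fingers": 0}, {"dx": 0, "dy": 0, "dz": -0.002, "roll": 0, "fingers": 0}, {"dx": 0, "dy": 0, "dz": -0.002, "roll": 0, "fingers": 0}, {"dx": 0, "dy": 0, "dz": -0.002, "roll": 0, "fingers": 0}, {"dx": 0, "dy": 0, "dz": -0.002, "roll": 0, "fingers": 0}, {"dx": 0, "dy": 0, "dz": -0.002, "roll": 0, "fingers": 0}, {"dx": 0, "dy": 0, "dz": 0, "roll": 0, "fingers": 0}]}}

```text
clock: 8.2
eef_pos: [0.6, -0.1891, 0.0909]
tool_rot: [[0.973, 0.231, -0.001], [0.231, -0.973, 0.001], [-0.001, -0.001, -1.0]]
contact_force: [-0.9, -0.3, 2.1]
opening: 0.0101
```

```bash
cat > hold.py <<'E'
from g import *
def hold(d=None):
    s=arm.state(); T=s['eef_pos'];R=s['tool_rot'];print('TCP',T.round(4),'F',s['contact_force'].round(1),s['opening'])
    d=d or grab('wrist');C=cloud(d);H=cv2.cvtColor(d['color'],cv2.COLOR_RGB2HSV)
    g=(H[...,0]>45)&(H[...,0]<80)&(H[...,1]>120)&(H[...,2]>40)&(abs(C[...,2]-T[2])<.06)
    P=(C[g]-T)@R; P=P[(abs(P[:,0])<.03)&(abs(P[:,1])<.08)]
    for lo,hi in((-.06,-.03),(-.03,0),(0,.03),(.03,.06)):
        q=P[(P[:,1]>lo)&(P[:,1]<hi)]
        if len(q): print(lo,len(q),np.percentile(q,[2,50,98],axis=0).round(4).tolist())
    return d,C
E
python3 -c "
from hold import *
hold()"
```

```text
TCP [ 0.6    -0.1891  0.0909] F [-0.9 -0.3  2.1] 0.01009087701162056
-0.06 1020 [[-0.0059, -0.0495, -0.0009], [-0.0011, -0.0409, 0.0004], [0.0036, -0.0304, 0.0082]]
-0.03 1348 [[-0.0062, -0.0294, -0.0011], [-0.001, -0.0144, 0.0003], [0.0042, -0.0008, 0.0064]]
0 471 [[-0.0055, 0.0002, -0.0009], [-0.001, 0.0229, 0.0003], [0.0035, 0.0297, 0.0014]]
0.03 144 [[-0.0055, 0.0301, -0.0008], [-0.001, 0.0324, 0.0003], [0.0035, 0.0346, 0.0014]]
```

The panel is level and the pads now cover about 22 mm of it. It sits about 5 mm off-centre along tool y. Grip firmly, lift, and look at the case from close by.

>>> {"api": "servo_tool", "payload": {"squeeze": 40, "commands": [{"dx": 0, "dy": 0, "dz": 0, "roll": 0, "fingers": 0}, {"dx": 0, "dy": 0, "dz": 0, "roll": 0, "fingers": 0}, {"dx": 0, "dy": 0, "dz": 0.02, "roll": 0, "fingers": 0}, {"dx": 0, "dy": 0, "dz": 0.03, "roll": 0, "fingers": 0}, {"dx": 0, "dy": 0, "dz": 0.03, "roll": 0, "fingers": 0}, {"dx": -0.01, "dy": 0.01, "dz": 0.03, "roll": 0, "fingers": 0}, {"dx": -0.01, "dy": 0.02, "dz": 0.03, "roll": 0, "fingers": 0}, {"dx": -0.01, "dy": 0.02, "dz": 0.02, "roll": 0, "fingers": 0}, {"dx": 0, "dy": 0.01, "dz": 0, "roll": 0, "fingers": 0}, {"dx": 0, "dy": 0, "dz": 0, "roll": 0, "fingers": 0}]}}

```text
clock: 9.25
eef_pos: [0.5706, -0.128, 0.2511]
tool_rot: [[0.972, 0.234, 0.0], [0.234, -0.972, 0.0], [0.0, 0.0, -1.0]]
contact_force: [-0.2, -0.2, -1.8]
opening: 0.0099
```

>>> {"api": "servo_tool", "payload": {"commands": [{"dx": 0, "dy": 0, "dz": 0, "roll": 0, "fingers": 0}]}}

```text
clock: 9.35
eef_pos: [0.5699, -0.1307, 0.2497]
tool_rot: [[0.973, 0.231, -0.002], [0.231, -0.973, -0.0], [-0.002, -0.001, -1.0]]
contact_force: [-1.2, -0.5, -0.6]
opening: 0.0095
```

```bash
python3 - <<'E'
from hold import *
d,C=hold(); s=arm.state();T=s['eef_pos'];R=s['tool_rot']
P=C[box(C,.40,.70,-.15,.10,.098,.110)]
print('rim',len(P),rect(P),np.median(P[:,2]))
H=cv2.cvtColor(d['color'],cv2.COLOR_RGB2HSV)
g=(H[...,0]>45)&(H[...,0]<80)&(H[...,1]>90)&(H[...,2]>30)
P=C[g&box(C,.45,.65,-.1,.05,-.01,.02)]; print('strip',len(P),P.mean(0),rect(P) if len(P)>3 else 0)
P=(C[g]-T)@R; P=P[(abs(P[:,0])<.03)&(abs(P[:,1])<.08)&(abs(P[:,2])<.05)]; print('ymin',np.sort(P[:,1])[[0,5,20,40]])
save(d,'w5.png')
E
```

```text
TCP [ 0.5699 -0.1307  0.2497] F [-1.2 -0.5 -0.6] 0.00947826514203694
-0.06 1020 [[-0.0056, -0.0495, -0.0008], [-0.0011, -0.0412, 0.0005], [0.0037, -0.0305, 0.0085]]
-0.03 1334 [[-0.0061, -0.0294, -0.002], [-0.001, -0.0146, 0.0003], [0.0041, -0.0007, 0.0066]]
0 471 [[-0.0055, 0.0002, -0.0008], [-0.001, 0.0229, 0.0004], [0.0035, 0.0297, 0.0014]]
0.03 149 [[-0.0055, 0.0301, -0.0008], [-0.001, 0.0321, 0.0004], [0.0035, 0.0346, 0.0016]]
rim 3263 (array([549.7, -36.7]), array([213.3,  99.8]), 13.44) 0.10394383390799965
strip 768 [ 0.54661904 -0.02361092  0.00474202] (array([546.6, -24.4]), array([10.7, 78.4]), 14.01)
ymin [-0.05010718 -0.05002756 -0.04991015 -0.0498295 ]
```

View pics/w5.png

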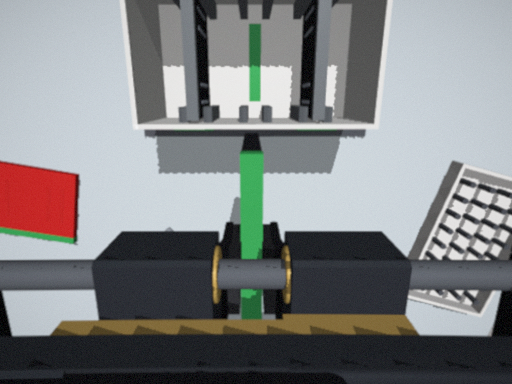

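The case is at the top of the view with the empty middle slot's strip at (255,62). Rim and strip agree on the centre at (0.5468,-0.0245), yaw 13.4°. Move over it.

>>> {"api": "servo_tool", "payload": {"commands": [{"dx": -0.003, "dy": 0.016, "dz": 0, "roll": 0, "fingers": 0}, {"dx": -0.004, "dy": 0.019, "dz": 0, "roll": 0, "fingers": 0}, {"dx": -0.004, "dy": 0.019, "dz": 0, "roll": 0, "fingers": 0}, {"dx": -0.004, "dy": 0.019, "dz": 0, "roll": 0, "fingers": 0}, {"dx": -0.004, "dy": 0.019, "dz": 0, "roll": 0, "fingers": 0}, {"dx": -0.003, "dy": 0.015, "dz": -0.01, "roll": 0, "fingers": 0}, {"dx": -0.0013, "dy": 0.0043, "dz": -0.02, "roll": 0, "fingers": 0}, {"dx": 0, "dy": 0, "dz": -0.02, "roll": 0, "fingers": 0}, {"dx": 0, "dy": 0, "dz": 0, "roll": 0, "fingers": 0}, {"dx": 0, "dy": 0, "dz": 0, "roll": 0, "fingers": 0}]}}

```text
clock: 10.4
eef_pos: [0.5468, -0.0183, 0.2013]
tool_rot: [[0.973, 0.231, -0.001], [0.231, -0.973, 0.0], [-0.001, -0.0, -1.0]]
contact_force: [0.5, 0.6, -0.7]
opening: 0.0096
```

>>> {"api": "servo_tool", "payload": {"commands": [{"dx": 0, "dy": 0, "dz": 0, "roll": 0, "fingers": 0}]}}

```text
clock: 10.5
eef_pos: [0.5478, -0.0185, 0.2026]
tool_rot: [[0.973, 0.231, 0.002], [0.231, -0.973, -0.0], [0.002, 0.001, -1.0]]
contact_force: [0.3, 0.3, -0.9]
opening: 0.0098
```

```bash
python3 - <<'E'
from hold import *
d,C=hold(); s=arm.state();T=s['eef_pos'];R=s['tool_rot']
q=(C-T)@R
m=(abs(C[...,2]-.104)<.005)&(abs(q[...,0])<.13)&(abs(q[...,1])<.09)
P=q[m]; print('rim in tool',np.percentile(P,[0.5,99.5],axis=0).round(4),len(P), T+R@np.array([-.001,.005,0]))
save(d,'w6.png')
E
```

```text
TCP [ 0.5478 -0.0185  0.2026] F [ 0.3  0.3 -0.9] 0.009753107414691
-0.06 1012 [[-0.0056, -0.0495, -0.0008], [-0.0011, -0.0411, 0.0004], [0.0038, -0.0306, 0.0082]]
-0.03 1355 [[-0.0061, -0.0295, -0.002], [-0.001, -0.0146, 0.0003], [0.0041, -0.0008, 0.0075]]
0 479 [[-0.0058, 0.0002, -0.0009], [-0.001, 0.023, 0.0003], [0.0035, 0.0296, 0.0014]]
0.03 142 [[-0.0055, 0.0302, -0.0007], [-0.001, 0.0324, 0.0004], [0.0035, 0.0347, 0.0014]]
rim in tool [[-0.1085 -0.0571  0.0967]
 [ 0.1035  0.0295  0.1035]] 3633 [ 0.5480392  -0.02368093  0.20265516]
```

View pics/w6.png

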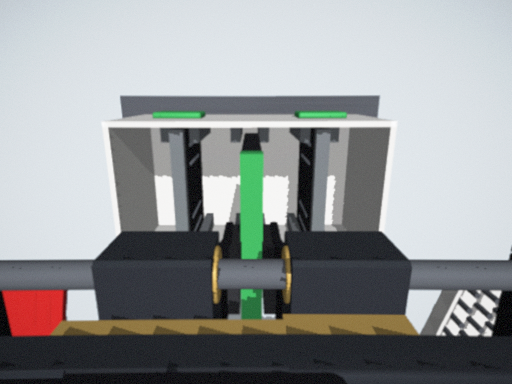

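Panel (252,230) is nearly centred in the case. The rim centre reads 1.5 mm further to tool −x, so I correct that and descend.

>>> {"api": "servo_tool", "payload": {"squeeze": 25, "commands": [{"dx": -0.0012, "dy": -0.0003, "dz": -0.01, "roll": 0, "fingers": 0}, {"dx": 0, "dy": 0, "dz": -0.01, "roll": 0, "fingers": 0}, {"dx": 0, "dy": 0, "dz": -0.01, "roll": 0, "fingers": 0}, {"dx": 0, "dy": 0, "dz": -0.01, "roll": 0, "fingers": 0}, {"dx": 0, "dy": 0, "dz": -0.01, "roll": 0, "fingers": 0}, {"dx": 0, "dy": 0, "dz": 0, "roll": 0, "fingers": 0}]}}

```text
clock: 11.15
eef_pos: [0.5447, -0.0188, 0.1496]
tool_rot: [[0.973, 0.231, -0.003], [0.231, -0.973, 0.001], [-0.003, -0.001, -1.0]]
contact_force: [0.1, 0.2, -0.9]
opening: 0.0098
```

>>> {"api": "servo_tool", "payload": {"commands": [{"dx": 0, "dy": 0, "dz": -0.01, "roll": 0, "fingers": 0}, {"dx": 0, "dy": 0, "dz": -0.01, "roll": 0, "fingers": 0}, {"dx": 0, "dy": 0, "dz": -0.01, "roll": 0, "fingers": 0}, {"dx": 0, "dy": 0, "dz": -0.01, "roll": 0, "fingers": 0}, {"dx": 0, "dy": 0, "dz": -0.01, "roll": 0, "fingers": 0}, {"dx": 0, "dy": 0, "dz": -0.003, "roll": 0, "fingers": 0}, {"dx": 0, "dy": 0, "dz": 0, "roll": 0, "fingers": 0}, {"dx": 0, "dy": 0, "dz": 0, "roll": 0, "fingers": 0}]}}

```text
clock: 11.95
eef_pos: [0.5462, -0.0188, 0.0989]
tool_rot: [[0.973, 0.231, 0.001], [0.231, -0.973, 0.0], [0.001, 0.0, -1.0]]
contact_force: [0.5, -0.6, -0.8]
opening: 0.0096
```

>>> {"api": "servo_tool", "payload": {"squeeze": 6, "commands": [{"dx": 0, "dy": 0, "dz": -0.002, "roll": 0, "fingers": 0}, {"dx": 0, "dy": 0, "dz": -0.002, "roll": 0, "fingers": 0}, {"dx": 0, "dy": 0, "dz": -0.002, "roll": 0, "fingers": 0}, {"dx": 0, "dy": 0, "dz": -0.001, "roll": 0, "fingers": 0}, {"dx": 0, "dy": 0, "dz": 0, "roll": 0, "fingers": 0}, {"dx": 0, "dy": 0, "dz": 0, "roll": 0, "fingers": 0}]}}

```text
clock: 12.55
eef_pos: [0.5469, -0.0189, 0.0932]
tool_rot: [[0.973, 0.231, 0.002], [0.231, -0.973, -0.001], [0.002, 0.001, -1.0]]
contact_force: [-1.8, -0.5, 7.3]
opening: 0.01
```

On the floor: z is as predicted and the contact is 7 N. Release slightly and withdraw.

>>> {"api": "servo_tool", "payload": {"squeeze": 5, "commands": [{"dx": 0, "dy": 0, "dz": 0, "roll": 0, "fingers": 0.014}, {"dx": 0, "dy": 0, "dz": 0, "roll": 0, "fingers": 0.02}, {"dx": 0, "dy": 0, "dz": 0, "roll": 0, "fingers": 0.025}, {"dx": 0, "dy": 0, "dz": 0, "roll": 0, "fingers": 0.025}, {"dx": 0, "dy": 0, "dz": 0.01, "roll": 0, "fingers": 0.025}, {"dx": 0, "dy": 0, "dz": 0.015, "roll": 0, "fingers": 0.025}, {"dx": 0, "dy": 0, "dz": 0.02, "roll": 0, "fingers": 0.025}, {"dx": 0, "dy": 0, "dz": 0.03, "roll": 0, "fingers": 0.025}, {"dx": 0, "dy": 0, "dz": 0.03, "roll": 0, "fingers": 0.05}, {"dx": 0, "dy": 0, "dz": 0.03, "roll": 0, "fingers": 0.05}]}}

```text
clock: 13.55
eef_pos: [0.5461, -0.0186, 0.2293]
tool_rot: [[0.973, 0.231, 0.002], [0.231, -0.973, -0.0], [0.002, 0.001, -1.0]]
contact_force: [-0.0, -0.2, -0.7]
opening: 0.0339
```

>>> {"api": "servo_tool", "payload": {"commands": [{"dx": 0, "dy": 0.03, "dz": 0.02, "roll": -0.05, "fingers": 0.06}, {"dx": 0, "dy": 0.035, "dz": 0, "roll": -0.05, "fingers": 0.06}, {"dx": -0.01, "dy": 0.035, "dz": 0, "roll": -0.04, "fingers": 0.06}, {"dx": -0.01, "dy": 0.035, "dz": 0, "roll": -0.036, "fingers": 0.06}, {"dx": -0.01, "dy": 0.035, "dz": 0, "roll": 0, "fingers": 0.06}, {"dx": -0.01, "dy": 0.035, "dz": 0, "roll": 0, "fingers": 0.06}, {"dx": -0.01, "dy": 0.035, "dz": 0, "roll": 0, "fingers": 0.06}, {"dx": 0, "dy": 0.04, "dz": 0, "roll": 0, "fingers": 0.06}, {"dx": 0, "dy": 0, "dz": 0, "roll": 0, "fingers": 0.06}, {"dx": 0, "dy": 0, "dz": 0, "roll": 0, "fingers": 0.06}]}}

```text
clock: 14.55
eef_pos: [0.4956, 0.2624, 0.2478]
tool_rot: [[0.998, 0.06, 0.001], [0.06, -0.998, 0.0], [0.001, -0.0, -1.0]]
contact_force: [1.3, -0.5, -0.6]
opening: 0.0598
```

```bash
python3 - <<'E'
from g import *
s=arm.state();print(s['clock'],s['eef_pos'],np.degrees(np.arctan2(*s['tool_rot'][:2,0][::-1])))
d,C=green('wrist')
P=C[box(C,.35,.65,.2,.48,.010,.022)]; print('cover',len(P),rect(P))
t,C=green('top'); P=C[box(C,.40,.70,-.15,.10,.098,.110)]; print('rim',rect(P))
P=C[box(C,.45,.65,-.12,.08,.085,.0985)]; print('tops',len(P),P.mean(0))
a=cv2.resize(t['color'][100:240,170:300,::-1],None,fx=2.7,fy=2.7,interpolation=cv2.INTER_CUBIC)
cv2.imwrite('pics/c7.png',np.hstack([a,cv2.resize(d['color'][:,:,::-1],(410,a.shape[0]))]))
E
```

```text
14.55 [0.49560115 0.26236744 0.24775214] 3.4307219248531005
wrist green [251.5  95.9] 727 [0.491  0.3359 0.0499] z [0.0487 0.0499 0.0511] (array([491.2, 335.3]), array([11.3, 57.7]), 3.36)
wrist green [506.  213.8] 291 [0.8005 0.219  0.0204] z [0.0121 0.0202 0.0297] (array([800.4, 220. ]), array([ 3.7, 33.7]), 3.56)
cover 25040 (array([490.8, 335.3]), array([223.2, 137.5]), 3.11)
rim (array([547.2, -23.8]), array([212.6, 124.4]), 13.42)
tops 825 [ 0.55113295 -0.02072498  0.09273346]
```

View pics/c7.png

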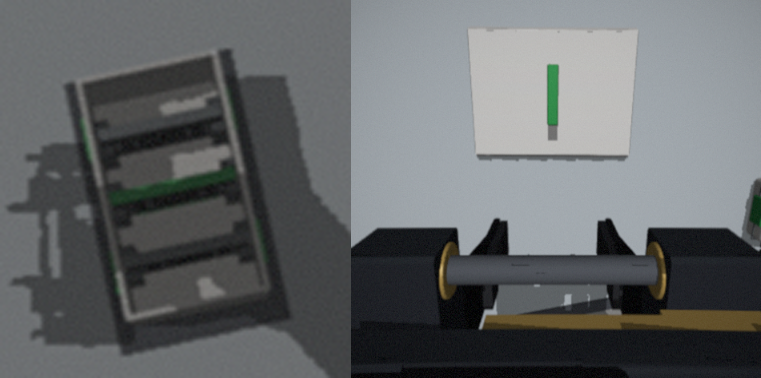

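Left: the green-edged insert is down in the middle slot (170,188), between the two undisturbed grey-topped ones. Right: the cover handle is at (552,95) in the combined picture, which puts it at (0.491,0.335), yaw 3.4°. Grasp the cover next.

>>> {"api": "servo_tool", "payload": {"squeeze": 15, "commands": [{"dx": -0.0016, "dy": 0.025, "dz": 0, "roll": 0, "fingers": 0.06}, {"dx": -0.001, "dy": 0.025, "dz": -0.02, "roll": 0, "fingers": 0.06}, {"dx": -0.001, "dy": 0.0229, "dz": -0.03, "roll": 0, "fingers": 0.06}, {"dx": 0, "dy": 0, "dz": -0.03, "roll": 0, "fingers": 0.06}, {"dx": 0, "dy": 0, "dz": -0.03, "roll": 0, "fingers": 0.06}, {"dx": 0, "dy": 0, "dz": -0.03, "roll": 0, "fingers": 0.06}, {"dx": 0, "dy": 0, "dz": -0.03, "roll": 0, "fingers": 0.06}, {"dx": 0, "dy": 0, "dz": -0.02, "roll": 0, "fingers": 0.05}, {"dx": 0, "dy": 0, "dz": -0.01, "roll": 0, "fingers": 0.04}, {"dx": 0, "dy": 0, "dz": -0.003, "roll": 0, "fingers": 0.035}]}}

```text
clock: 15.65
eef_pos: [0.4927, 0.3324, 0.0428]
tool_rot: [[0.998, 0.055, -0.001], [0.055, -0.998, -0.001], [-0.001, 0.001, -1.0]]
contact_force: [-0.7, 0.4, -0.1]
opening: 0.0436
```

>>> {"api": "servo_tool", "payload": {"commands": [{"dx": 0, "dy": 0, "dz": 0, "roll": 0, "fingers": 0.025}, {"dx": 0, "dy": 0, "dz": 0, "roll": 0, "fingers": 0.015}, {"dx": 0, "dy": 0, "dz": 0, "roll": 0, "fingers": 0.005}, {"dx": 0, "dy": 0, "dz": 0, "roll": 0, "fingers": 0}, {"dx": 0, "dy": 0, "dz": 0, "roll": 0, "fingers": 0}]}}

```text
clock: 16.15
eef_pos: [0.4926, 0.3344, 0.0445]
tool_rot: [[0.998, 0.057, 0.001], [0.057, -0.998, 0.0], [0.001, -0.0, -1.0]]
contact_force: [-1.6, -1.0, 4.3]
opening: 0.0135
```

>>> {"api": "servo_tool", "payload": {"squeeze": 60, "commands": [{"dx": 0, "dy": 0, "dz": 0, "roll": 0, "fingers": 0}, {"dx": 0, "dy": 0, "dz": 0, "roll": 0, "fingers": 0}, {"dx": 0, "dy": 0, "dz": 0.01, "roll": 0, "fingers": 0}, {"dx": 0, "dy": 0, "dz": 0.025, "roll": 0, "fingers": 0}, {"dx": 0, "dy": 0, "dz": 0.03, "roll": 0, "fingers": 0}, {"dx": 0, "dy": 0, "dz": 0.03, "roll": 0, "fingers": 0}, {"dx": 0, "dy": 0, "dz": 0.03, "roll": 0, "fingers": 0}, {"dx": 0, "dy": 0, "dz": 0.03, "roll": 0, "fingers": 0}, {"dx": 0, "dy": 0, "dz": 0.015, "roll": 0, "fingers": 0}, {"dx": 0, "dy": 0, "dz": 0.005, "roll": 0, "fingers": 0}]}}

```text
clock: 17.15
eef_pos: [0.4928, 0.3345, 0.2202]
tool_rot: [[0.998, 0.057, 0.002], [0.057, -0.998, 0.001], [0.002, -0.001, -1.0]]
contact_force: [0.3, 0.1, -1.1]
opening: 0.0134
```

>>> {"api": "servo_tool", "payload": {"commands": [{"dx": 0.005, "dy": -0.03, "dz": 0, "roll": 0.018, "fingers": 0}, {"dx": 0.005, "dy": -0.04, "dz": 0, "roll": 0.018, "fingers": 0}, {"dx": 0.006, "dy": -0.04, "dz": 0, "roll": 0.02, "fingers": 0}, {"dx": 0.006, "dy": -0.04, "dz": 0, "roll": 0.02, "fingers": 0}, {"dx": 0.006, "dy": -0.04, "dz": 0, "roll": 0.02, "fingers": 0}, {"dx": 0.006, "dy": -0.04, "dz": 0, "roll": 0.02, "fingers": 0}, {"dx": 0.006, "dy": -0.04, "dz": 0, "roll": 0.02, "fingers": 0}, {"dx": 0.006, "dy": -0.04, "dz": 0, "roll": 0.02, "fingers": 0}, {"dx": 0.006, "dy": -0.03, "dz": 0, "roll": 0.018, "fingers": 0}, {"dx": 0.003, "dy": -0.018, "dz": 0, "roll": 0, "fingers": 0}]}}

```text
clock: 18.15
eef_pos: [0.5465, -0.028, 0.2166]
tool_rot: [[0.974, 0.225, -0.003], [0.225, -0.974, -0.001], [-0.003, 0.0, -1.0]]
contact_force: [-0.3, -0.4, -1.0]
opening: 0.0134
```

>>> {"api": "servo_tool", "payload": {"commands": [{"dx": 0, "dy": 0, "dz": 0, "roll": 0, "fingers": 0}, {"dx": 0, "dy": 0, "dz": 0, "roll": 0, "fingers": 0}, {"dx": 0, "dy": 0, "dz": 0, "roll": 0, "fingers": 0}]}}

```text
clock: 18.45
eef_pos: [0.5468, -0.022, 0.218]
tool_rot: [[0.973, 0.231, -0.001], [0.231, -0.973, 0.001], [-0.001, -0.001, -1.0]]
contact_force: [0.5, 0.4, -1.5]
opening: 0.0136
```

```bash
cat > cov.py <<'E'
from g import *
s=arm.state();T=s['eef_pos'];R=s['tool_rot'];print(s['clock'],T.round(4),np.degrees(np.arctan2(R[1,0],R[0,0])),s['contact_force'],s['opening'])
d=grab('wrist');C=cloud(d);q=(C-T)@R;H=cv2.cvtColor(d['color'],cv2.COLOR_RGB2HSV)
g=(H[...,0]>45)&(H[...,0]<80)&(H[...,1]>120)&(H[...,2]>40)&(abs(q)<.1).all(-1)
P=q[g]; print('handle tool',len(P),np.percentile(P,[1,50,99],axis=0).round(4).tolist())
m=(abs(q[...,2]-.028)<.012)&(abs(q[...,0])<.14)&(abs(q[...,1])<.1)&(H[...,1]<60)&(H[...,2]>110)
P=q[m]; c=P[:,1]<-.035; P=P[c]; print('panel tool',len(P),np.percentile(P,[.3,50,99.7],axis=0).round(4).tolist())
A=np.c_[P[:,:2],np.ones(len(P))]; w=np.linalg.lstsq(A,P[:,2],rcond=None)[0]; print('tilt deg',np.degrees(w[:2]),'z0',w[2])
E
python3 - <<'E'
from cov import *
t=grab('top');Ct=cloud(t);z=T[2]-.028
P=Ct[box(Ct,.4,.7,-.16,.12,z-.008,z+.006)]; print('top cover',len(P),rect(P))
cv2.imwrite('pics/c8.png',np.hstack([d['color'][:,60:460,::-1],cv2.resize(t['color'][90:250,160:320,::-1],(384,384),interpolation=cv2.INTER_CUBIC)]))
E
```

```text
18.45 [ 0.5468 -0.022   0.218 ] 13.38101851909204 [ 0.53124863  0.40077776 -1.46845513] 0.013560520072125203
handle tool 2904 [[-0.0079, -0.0314, -0.0065], [-0.001, -0.0146, -0.0051], [0.0058, 0.0265, 0.0218]]
panel tool 30788 [[-0.1111, -0.0715, 0.027], [-0.0011, -0.0542, 0.0288], [0.109, -0.0352, 0.0397]]
tilt deg [ 1.47059710e-03 -5.66634428e+00] z0 0.024037006412994985
top cover 807 (array([539.8, -77.8]), array([189.9,  33.3]), 11.44)
```

View pics/c8.png

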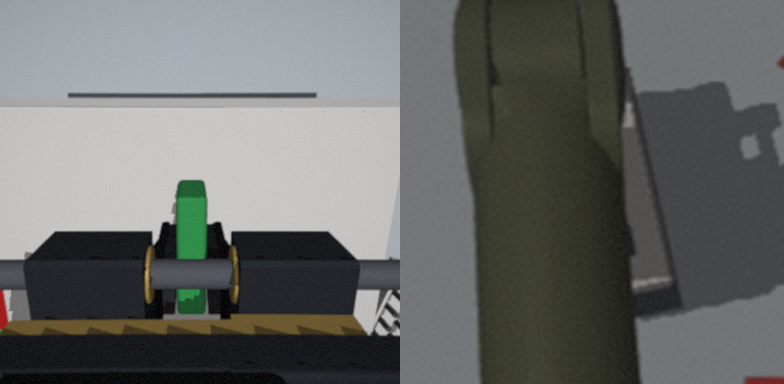

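The cover hangs level in the grip (handle at (190,230)). Its centre is about 3 mm to +y of the case centre. Correct that and lower to just above the rim.

>>> {"api": "servo_tool", "payload": {"commands": [{"dx": 0.0005, "dy": -0.0033, "dz": -0.01, "roll": 0, "fingers": 0}, {"dx": 0, "dy": 0, "dz": -0.02, "roll": 0, "fingers": 0}, {"dx": 0, "dy": 0, "dz": -0.02, "roll": 0, "fingers": 0}, {"dx": 0, "dy": 0, "dz": -0.01, "roll": 0, "fingers": 0}, {"dx": 0, "dy": 0, "dz": 0, "roll": 0, "fingers": 0}, {"dx": 0, "dy": 0, "dz": 0, "roll": 0, "fingers": 0}, {"dx": 0, "dy": 0, "dz": 0, "roll": 0, "fingers": 0}, {"dx": 0, "dy": 0, "dz": 0, "roll": 0, "fingers": 0}]}}

```text
clock: 19.35
eef_pos: [0.5485, -0.0272, 0.1596]
tool_rot: [[0.973, 0.229, 0.002], [0.229, -0.973, -0.0], [0.002, 0.001, -1.0]]
contact_force: [0.6, 0.7, -1.8]
opening: 0.0138
```

```bash
python3 - <<'E'
from cov import *
m=(abs(q[...,2]-.0288)<.005)&(abs(q[...,0])<.105)&(q[...,1]<-.037)&(q[...,1]>-.064)&(H[...,1]<60)
P=q[m];A=np.c_[P[:,:2],np.ones(len(P))]; w=np.linalg.lstsq(A,P[:,2],rcond=None)[0]; print('tilt deg',np.degrees(w[:2]),w[2])
print('cover centre',T+R@np.array([0,-.0015,0]))
E
```

```text
19.35 [ 0.5485 -0.0272  0.1596] 13.239193667250245 [ 0.59682606  0.7042887  -1.75425726] 0.013829112378324758
handle tool 2903 [[-0.0078, -0.0314, -0.0065], [-0.001, -0.0145, -0.0051], [0.0058, 0.0265, 0.0215]]
panel tool 30812 [[-0.1111, -0.0716, 0.027], [-0.0011, -0.0542, 0.0288], [0.109, -0.0351, 0.0397]]
tilt deg [ 0.00752302 -5.72784309] z0 0.023999362147110806
tilt deg [ 0.01497903 -0.10981153] 0.02860115948447224
cover centre [ 0.54817039 -0.02572801  0.15956159]
```

>>> {"api": "servo_tool", "payload": {"squeeze": 25, "commands": [{"dx": -0.0005, "dy": 0.001, "dz": -0.003, "roll": 0, "fingers": 0}, {"dx": 0, "dy": 0, "dz": -0.003, "roll": 0, "fingers": 0}, {"dx": 0, "dy": 0, "dz": -0.003, "roll": 0, "fingers": 0}, {"dx": 0, "dy": 0, "dz": -0.003, "roll": 0, "fingers": 0}, {"dx": 0, "dy": 0, "dz": 0, "roll": 0, "fingers": 0}]}}

```text
clock: 19.9
eef_pos: [0.5469, -0.0263, 0.1459]
tool_rot: [[0.973, 0.229, -0.001], [0.229, -0.973, 0.0], [-0.001, -0.0, -1.0]]
contact_force: [-0.3, -0.2, -1.7]
opening: 0.0136
```

>>> {"api": "servo_tool", "payload": {"commands": [{"dx": 0, "dy": 0, "dz": -0.003, "roll": 0, "fingers": 0}, {"dx": 0, "dy": 0, "dz": -0.003, "roll": 0, "fingers": 0}, {"dx": 0, "dy": 0, "dz": 0, "roll": 0, "fingers": 0}]}}

```text
clock: 20.2
eef_pos: [0.547, -0.0263, 0.14]
tool_rot: [[0.973, 0.229, -0.001], [0.229, -0.973, 0.0], [-0.001, -0.0, -1.0]]
contact_force: [-0.1, 0.0, -1.6]
opening: 0.0137
```

>>> {"api": "servo_tool", "payload": {"commands": [{"dx": 0, "dy": 0, "dz": -0.0015, "roll": 0, "fingers": 0}, {"dx": 0, "dy": 0, "dz": -0.0015, "roll": 0, "fingers": 0}, {"dx": 0, "dy": 0, "dz": -0.001, "roll": 0, "fingers": 0}, {"dx": 0, "dy": 0, "dz": 0, "roll": 0, "fingers": 0}]}}

```text
clock: 20.6
eef_pos: [0.5474, -0.0262, 0.1369]
tool_rot: [[0.973, 0.229, 0.0], [0.229, -0.973, -0.0], [0.0, 0.0, -1.0]]
contact_force: [-2.0, 0.3, 1.3]
opening: 0.0139
```

>>> {"api": "servo_tool", "payload": {"squeeze": 8, "commands": [{"dx": 0, "dy": 0, "dz": -0.0015, "roll": 0, "fingers": 0}, {"dx": 0, "dy": 0, "dz": 0, "roll": 0, "fingers": 0}, {"dx": 0, "dy": 0, "dz": 0, "roll": 0, "fingers": 0}]}}

```text
clock: 20.9
eef_pos: [0.5474, -0.0264, 0.1365]
tool_rot: [[0.973, 0.229, 0.0], [0.229, -0.973, -0.001], [-0.0, 0.001, -1.0]]
contact_force: [-3.8, -0.2, 8.4]
opening: 0.0142
```

>>> {"api": "servo_tool", "payload": {"squeeze": 5, "commands": [{"dx": 0, "dy": 0, "dz": 0, "roll": 0, "fingers": 0.018}, {"dx": 0, "dy": 0, "dz": 0, "roll": 0, "fingers": 0.025}, {"dx": 0, "dy": 0, "dz": 0, "roll": 0, "fingers": 0.035}, {"dx": 0, "dy": 0, "dz": 0, "roll": 0, "fingers": 0.045}, {"dx": 0, "dy": 0, "dz": 0.02, "roll": 0, "fingers": 0.045}, {"dx": 0, "dy": 0, "dz": 0.03, "roll": 0, "fingers": 0.045}, {"dx": 0, "dy": 0, "dz": 0.03, "roll": 0, "fingers": 0.045}, {"dx": 0, "dy": 0, "dz": 0.04, "roll": 0, "fingers": 0.045}, {"dx": 0, "dy": 0, "dz": 0.04, "roll": 0, "fingers": 0.045}, {"dx": 0, "dy": 0, "dz": 0.03, "roll": 0, "fingers": 0.045}]}}

```text
clock: 21.9
eef_pos: [0.5478, -0.0261, 0.3277]
tool_rot: [[0.973, 0.229, 0.003], [0.229, -0.973, -0.0], [0.002, 0.001, -1.0]]
contact_force: [1.3, 0.2, -0.5]
opening: 0.0449
```

>>> {"api": "servo_tool", "payload": {"commands": [{"dx": 0, "dy": -0.02, "dz": 0, "roll": 0, "fingers": 0.045}, {"dx": 0, "dy": -0.03, "dz": 0, "roll": 0, "fingers": 0.045}, {"dx": 0, "dy": -0.03, "dz": 0, "roll": 0, "fingers": 0.045}, {"dx": 0, "dy": -0.03, "dz": 0, "roll": 0, "fingers": 0.045}, {"dx": 0, "dy": -0.03, "dz": 0, "roll": 0, "fingers": 0.045}, {"dx": 0, "dy": -0.03, "dz": 0, "roll": 0, "fingers": 0.045}, {"dx": 0, "dy": -0.02, "dz": 0, "roll": 0, "fingers": 0.045}, {"dx": 0, "dy": 0, "dz": 0, "roll": 0, "fingers": 0.045}, {"dx": 0, "dy": 0, "dz": 0, "roll": 0, "fingers": 0.045}]}}

```text
clock: 22.8
eef_pos: [0.5475, -0.2153, 0.3249]
tool_rot: [[0.973, 0.229, -0.0], [0.229, -0.973, 0.001], [0.0, -0.001, -1.0]]
contact_force: [0.1, 0.0, 0.4]
opening: 0.0449
```

```bash
python3 - <<'E'
from g import *
s=arm.state();print(s['clock'],s['eef_pos'],s['contact_force'])
D={}
for n in('wrist','top','scene'):
    d=grab(n);D[n]=d;C=cloud(d);H=cv2.cvtColor(d['color'],cv2.COLOR_RGB2HSV)
    m=box(C,.40,.70,-.16,.12,.100,.116)&(H[...,1]<70); P=C[m]
    if len(P)<50: print(n,len(P)); continue
    P=P[abs(P[:,2]-np.median(P[:,2]))<.004]; print(n,len(P),rect(P),'medz',np.median(P[:,2]))
    A=np.c_[P[:,:2]-P[:,:2].mean(0),np.ones(len(P))];w=np.linalg.lstsq(A,P[:,2],rcond=None)[0];print('tilt',np.degrees(w[:2]),w[2])
a=cv2.resize(D['wrist']['color'][:,:,::-1],(400,300)); b=cv2.resize(D['scene']['color'][140:260,210:370,::-1],(400,300),interpolation=cv2.INTER_CUBIC)
cv2.imwrite('pics/c9.png',np.hstack([a,b]))
E
```

```text
22.8 [ 0.54750633 -0.21530984  0.3248653 ] [0.09244963 0.00445067 0.35321153]
wrist 11466 (array([556.1, -69. ]), array([224.2,  47.4]), 13.42) medz 0.10819047566188157
tilt [-0.09115071  0.43243307] 0.10814552106002878
top 5093 (array([545.7, -24.5]), array([225.7, 137.2]), 13.34) medz 0.1070890046250293
tilt [ 0.02301915 -0.08395261] 0.10708031581240732
scene 2065 (array([550.5, -25.2]), array([224.8, 140.1]), 14.07) medz 0.10821922618207906
tilt [0.02641899 0.05226527] 0.10818422570154677
```

View pics/c9.png

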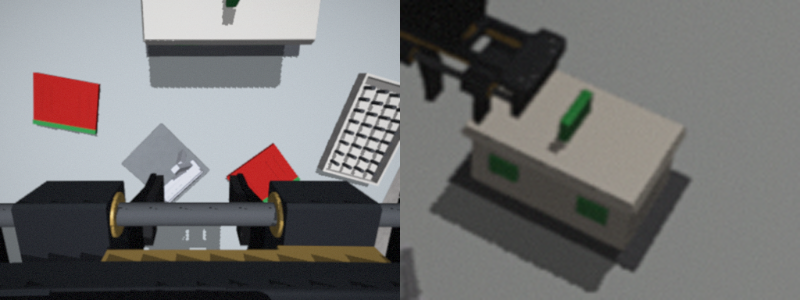

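The cover sits on the case, panel top at z ≈ 0.108 as expected and level within 0.1° in the top and scene views. Its skirt is over the rim all round and the gripper is clear. Handing in.

```bash
python3 -c "
from bench import arm
print(arm.sign_off())"
```

```text
the job is handed in; nothing more can be done
None
```

The green-edged insert stands green edge up in the case's middle slot, and the cover is seated on the case. I handed the job in at about 23 s of robot time; sign-off gives no verdict.

**Insert:** It slid down in the fingers and tilted 3.4° as I drew it off the stand. I stood it on a clear bit of bench to square it and regripped it deeper before placing it. It touched the case floor with about 7 N at the predicted height. Afterwards the top camera showed it between the two grey-topped inserts, which looked undisturbed by eye.

**Cover:** It made contact at the predicted seating height with about 8 N.
- **Height:** the panel top is at 107–108 mm; 108 mm is expected when seated.
- **Level:** within 0.1° in the top and scene cameras. The wrist camera saw only a strip of the cover and read about 0.4°, so I gave it little weight.
- **Position:** the cover centre matches the case within about 2 mm in the top camera, and its yaw matches within 0.1°. The scene camera read about 3 mm off in x and 0.9° in yaw; it had shown a similar offset for the bare case.

Nothing was dropped, the largest contact force in the readings was about 8 N, and the gripper was clear of everything at hand-in.

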